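# Make up two press changeover kits

### The arm

A 6-joint arm with a two-finger parallel gripper is mounted at the origin on the work surface. World frame = base frame: x ahead of the robot, y to its left, z up, the work surface at z = 0. Lengths are in m, angles in rad, forces in N, time in s.
With the tool pointing down it reaches from about 0.425 to 0.95 m from the base axis. Payload 3.5 kg.
Tool frame: the origin (TCP) lies at the very end of the fingers, on their centre line; the grasp point (between the pads) lies 19 mm behind it; z points along the fingers, y is the line along which they close (so a half turn about z gives the same grasp; the last joint's range is limited). The gripper opens to 85 mm and grips with 20 to 120 N. Pads are 22 mm wide; open, the fingers measure 114 mm over their backs; the gripper's body (76 mm by 85 mm) begins 54 mm behind the grasp point. The pads swing forward as they close: fully open they stand 13 mm farther back than shut.
Start: joints at [-1.335, 0.286, 1.577, -0, 1.279, -0.15], TCP at [0.254, -0.625, 0.231] pointing down, gripper open.
Joint ranges: [-2.77, 2.77], [-0.9, 2.22], [0.21, 2.48], [-1.53, 4.67], [0.24, 2.81], [-2.84, 2.84]. Speed limits (rad/s): [2.79, 2.79, 3.14, 3.14, 3.14, 3.14].

### API

Orientations are given as a rotation vector (axis times angle).
In Python, from workcell import r gives the robot as it stands. The module is installed in compiled form; this text tells all that it offers.
- The arm moves only by the tool move_arm, never from a script. Its argument "plan" is a list of rows, each a list of 7 numbers: the shift along the tool's x, y, z in mm, then the turn, a rotation vector about the tool's x, y, z in rad, then the opening, from 0 (shut) to 1 (fully open). A call has 1 to 10 rows; each row is the pose to reach, as a shift and turn from the pose commanded when the call began, along the tool's axes at that moment; what a row does not reach only later rows make up. A row lasts 1/10 s, in which the tool goes at most 50 mm and 8.59 degrees, less where a joint would pass 70% of its speed; a pose out of reach is approached as far as the arm can. A call with a gripper value outside its range is refused whole. The fingers move at their own pace and stop on an object; "squeeze" is the grip in N (left out, the last holds). Time passes only in rows, so rows that repeat a pose let the fingers close. It gives the time, the measured TCP pose, the force, the opening and the grip force at its end, in the units of the state.
- r.state(): the state, without advancing time (a new reading comes with each control period).
- r.read_camera(name): name is "side" or "top" or "wrist"; returns a dict with "image" (420x560x3 uint8, red, green, blue), "camera_matrix" (3x3 intrinsics, pixels), "xyz" and "attitude" of the camera in the world. Camera axes: x right, y down, z forward; pixel columns grow to the right and rows downward; lengths in m; the calibration is good to about 2 mm. The wrist camera is an equidistant fisheye: a pixel r from the principal point sees the ray r / f radians off the axis. A picture is of the moment at which its call begins. There is no depth.
- r.sign_off(): hands the job in; it is judged then, once.
The state is a dict: "t": time; "joints": joint angles; "joint_velocities": joint speeds; "joint_torque": joint torques, N m; "ee_pos": TCP position; "ee_rot": TCP orientation; "ft_force": force on the tool from outside, world axes, zero at the start; "wrist_torque": the same for the moment, N m; "width": finger opening in m; "grasp_force": force on a finger pad.
Only numpy, scipy, OpenCV 4.12 (cv2) and the standard library are available. Lean on these libraries where they do the work, as an engineer would, in place of code of your own. Each camera call takes 0.05 s, during which the arm holds its last target. There are 200 camera calls.

### The job

Make up two changeover kits from the stock on the bench. The long three-bay tray gets the large bush in its middle bay, and the flat air nozzle and the brass hose coupling in the two end bays, one in each; the short two-bay tray gets the small bush and the levelling foot, one in each bay; in each tray the pair may go either way round. Set each thing down gently, standing upright and flat on the floor of its bay, and leave the middle-sized bush, the grease jar and the wrench where they are.

Things in the scene. Friction and masses are not known exactly. Their poses are not given: they have to be found in the camera images.
- long_tray: Longer kit tray, blue plastic, open on top, three bays in a row, fixed to the bench. Outside 84 (x) by 200 (y) by 22 mm high; floor, walls and dividers 4 thick, all equally high. Origin: centre of its underside; bay floors 4 above it. Bays in a row along its y axis: middle one 76 (x) by 80 (y) inside, centred on the origin; end ones 76 by 52, centred at y = +70 and -70 mm.
- short_tray: Shorter kit tray, same blue plastic, two equal bays, fixed to the bench. Outside 84 (x) by 132 (y) by 22 mm high; floor, walls and divider 4 thick. Origin: centre of its underside; bay floors 4 above it. Bays in a row along its y axis: each 76 (x) by 60 (y) inside, centred at y = +32 and -32 mm.
- large_bush: Loose, upright on the bench in any of six stock places in front of the robot. Origin: centre of its underside, z up. Large plain steel guide bush: a ring 56 mm outside, 36 mm bore, 42 mm high, about 0.45 kg.
- medium_bush: Loose, upright on the bench in any of six stock places in front of the robot. Origin: centre of its underside, z up. Belongs to no kit. Middle-sized steel guide bush: a ring 42 mm outside, 26 mm bore, 42 mm high.
- small_bush: Loose, upright on the bench in any of six stock places in front of the robot. Origin: centre of its underside, z up. Small steel guide bush: a ring 30 mm outside, 18 mm bore, 42 mm high, about 0.15 kg.
- nozzle: Loose, upright on the bench in any of six stock places in front of the robot. Origin: centre of its underside, z up. Flat fan-shaped air nozzle, black plastic, on its round foot, 62 mm high, 50 g: foot 34 mm diameter up to 14, neck 22 diameter up to 32, then a flat blade 12 mm thick (along its y), 32 wide (along its x) up to 42 and 46 wide from there to the top.
- coupling: Loose, upright on the bench in any of six stock places in front of the robot. Origin: centre of its underside, z up. Brass hose coupling standing on its hexagon: hexagon 34 mm over the corners and 26 high, above it a round hose stem 18 mm diameter (thin barbs 19) up to 52 mm. About 0.14 kg.
- level_foot: Loose, upright on the bench in any of six stock places in front of the robot. Origin: centre of its underside, z up. Machine levelling foot standing on its pad: black round rubber pad 44 mm diameter and 10 high, steel collar 26 diameter up to 18, then an upright steel spindle 14 mm diameter up to 60 mm. About 0.16 kg.
- grease_jar: Bystander: closed white jar with grey lid, 64 mm diameter, 65 mm high, standing beyond the trays. Origin: centre of its underside.
- wrench: Bystander: steel open-end wrench, about 160 mm long, lying flat along its x axis on the bench at the robot's right. Origin: under its middle.

How it is judged:
At the end, for the whole second after the job is handed in: Each thing in its bay as asked (the two pairs either way round), inside the walls, underside within 3 mm of the bay floor, upright within 0.12 rad, at rest; middle-sized bush, jar and wrench within 30 mm of their starts (x of large_bush in the frame of long_tray between -0.015 and 0.015 m and y of large_bush in the frame of long_tray between -0.016 and 0.016 m and z of large_bush in the frame of long_tray between 0.001 and 0.007 m and ((x of nozzle in the frame of long_tray between -0.028 and 0.028 m and y of nozzle in the frame of long_tray between 0.055 and 0.085 m and z of nozzle in the frame of long_tray between 0.001 and 0.007 m and x of coupling in the frame of long_tray between -0.028 and 0.028 m and y of coupling in the frame of long_tray between -0.085 and -0.055 m and z of coupling in the frame of long_tray between 0.001 and 0.007 m) or (x of coupling in the frame of long_tray between -0.028 and 0.028 m and y of coupling in the frame of long_tray between 0.055 and 0.085 m and z of coupling in the frame of long_tray between 0.001 and 0.007 m and x of nozzle in the frame of long_tray between -0.028 and 0.028 m and y of nozzle in the frame of long_tray between -0.085 and -0.055 m and z of nozzle in the frame of long_tray between 0.001 and 0.007 m)) and ((x of small_bush in the frame of short_tray between -0.028 and 0.028 m and y of small_bush in the frame of short_tray between 0.012 and 0.052 m and z of small_bush in the frame of short_tray between 0.001 and 0.007 m and x of level_foot in the frame of short_tray between -0.028 and 0.028 m and y of level_foot in the frame of short_tray between -0.052 and -0.012 m and z of level_foot in the frame of short_tray between 0.001 and 0.007 m) or (x of level_foot in the frame of short_tray between -0.028 and 0.028 m and y of level_foot in the frame of short_tray between 0.012 and 0.052 m and z of level_foot in the frame of short_tray between 0.001 and 0.007 m and x of small_bush in the frame of short_tray between -0.028 and 0.028 m and y of small_bush in the frame of short_tray between -0.052 and -0.012 m and z of small_bush in the frame of short_tray between 0.001 and 0.007 m)) and angle between each of large_bush, small_bush, nozzle, coupling, level_foot's own z axis and vertical below 0.12 rad and linear speed of each of large_bush, small_bush, nozzle, coupling, level_foot below 0.02 m/s and angular speed of each of large_bush, small_bush, nozzle, coupling, level_foot below 0.3 rad/s and distance of each of medium_bush, grease_jar, wrench from where it was at the start of the episode below 0.03 m); the robot touches nothing.
It fails at once if the middle-sized bush is moved from its place (more than 30 mm) (distance of medium_bush from where it was at the start of the episode above 0.03 m).
It fails at once if the grease jar is moved from its place (more than 30 mm) (distance of grease_jar from where it was at the start of the episode above 0.03 m).
It fails at once if the wrench is moved from its place (more than 30 mm) (distance of wrench from where it was at the start of the episode above 0.03 m).
It fails at once if a kit thing is dropped (out of the fingers and falling faster than 0.6 m/s, a drop of about 20 mm) ((linear speed of large_bush above 0.6 m/s and contact force between large_bush and the fingers below 0.2 N) or (linear speed of small_bush above 0.6 m/s and contact force between small_bush and the fingers below 0.2 N) or (linear speed of nozzle above 0.6 m/s and contact force between nozzle and the fingers below 0.2 N) or (linear speed of coupling above 0.6 m/s and contact force between coupling and the fingers below 0.2 N) or (linear speed of level_foot above 0.6 m/s and contact force between level_foot and the fingers below 0.2 N)).
It also fails if it takes over 107 s, if anything falls off the work surface, if the arm or the gripper's body presses on something with over 40 N, if the wrist force passes 120 N, or if a joint passes its speed limit or range.

## Working session

There is one attempt and no reset: what is moved stays moved. The work goes in short steps, Python scripts to look and compute and a tool call to move; the robot and the scene stay as the last step left them, time stands still between calls to the robot, and variables do not carry over. Pictures are saved under pics/ and viewed, at most 14 in all, crops included, and the job is handed in when it is done.

Besides the shell and the picture viewer there is one more tool, called after "Emit:" as name([rows], argument=value, ...), one row to a line, values as JSON. move_arm: Moves the arm, as the interface text tells. Its arguments: {"type":"object","properties":{"plan":{"type":"array","items":{"type":"array","items":{"type":"number"}}},"squeeze":{"type":"number"}},"required":["plan"]}

```bash
mkdir -p pics
cat > h.py <<'E'
import numpy as np,cv2
from workcell import r
from scipy.spatial.transform import Rotation as R
def att(a):
    a=np.array(a,float)
    return a if a.shape==(3,3) else (R.from_rotvec(a).as_matrix() if a.size==3 else R.from_quat(a).as_matrix())
def ray(c,u,v):
    K=np.array(c['camera_matrix']); x=(u-K[0,2])/K[0,0]; y=(v-K[1,2])/K[1,1]
    if c.get('fish'):
        th=np.hypot(x,y); s=np.sinc(th/np.pi); d=np.array([x*s,y*s,np.cos(th)])
    else: d=np.array([x,y,1.]); d/=np.linalg.norm(d)
    return np.array(c['xyz']),att(c['attitude'])@d
def onz(c,u,v,z):
    o,d=ray(c,u,v); return o+d*(z-o[2])/d[2]
def tri(c1,p1,c2,p2):
    o1,d1=ray(c1,*p1);o2,d2=ray(c2,*p2)
    s=np.linalg.lstsq(np.c_[d1,-d2],o2-o1,rcond=None)[0]
    a,b=o1+s[0]*d1,o2+s[1]*d2
    return (a+b)/2,np.linalg.norm(a-b)
def proj(c,P):
    p=att(c['attitude']).T@(np.array(P,float)-c['xyz']); K=np.array(c['camera_matrix'])
    if c.get('fish'):
        rr=np.hypot(p[0],p[1]); th=np.arctan2(rr,p[2]); p=np.array([p[0]/rr*th,p[1]/rr*th,1])
    p=K@(p/p[2]); return p[:2]
def cam(n,save=None):
    c=dict(r.read_camera(n)); c['fish']=n=='wrist'
    if save: cv2.imwrite(f'pics/{save}.png',c['image'][:,:,::-1])
    return c
E
python3 - <<'E'
from h import *
import pickle
D={}
for n in('top','side','wrist'):
    c=cam(n,n+'0');D[n]=c
    print(n,c['xyz'],c['attitude'],np.array(c['camera_matrix']).tolist())
pickle.dump(D,open('d0.pkl','wb'))
print(r.state())
E
```

```text
top [ 0.48266795 -0.03633228  1.1697863 ] [-2.18499056  2.21452857 -0.06208948] [[453.1079061869113, 0.0, 273.85409457580334], [0.0, 453.1079061869113, 209.56632133139487], [0.0, 0.0, 1.0]]
side [ 0.51323454 -0.95308334  0.61083444] [-2.15583366  0.01545034 -0.03702616] [[447.6414403819926, 0.0, 280.4542777916925], [0.0, 447.6414403819926, 216.7348826022793], [0.0, 0.0, 1.0]]
wrist [ 0.32000382 -0.59743324  0.37188237] [ 2.40427605 -1.6198006  -0.23231883] [[325.19226210127806, 0.0, 287.1742395722873], [0.0, 325.19226210127806, 204.17110925348007], [0.0, 0.0, 1.0]]
{'t': 0.15, 'joints': array([-1.33502084e+00,  2.87006499e-01,  1.57787814e+00,  2.63612312e-05,
        1.27861563e+00, -1.50013683e-01]), 'joint_velocities': array([ 0.00039787, -0.00179723, -0.00384547,  0.00040733,  0.00070209,
       -0.00129317]), 'joint_torque': array([ 1.20789577e-03, -4.06598890e+01, -2.93143308e+01, -1.65280135e-04,
        3.92287911e-03, -9.26589451e-06]), 'ee_pos': array([ 0.25389566, -0.62485779,  0.23021512]), 'ee_rot': array([-3.08145768e+00, -6.01867874e-01,  8.87927422e-05]), 'ft_force': array([ 0.10366201,  0.08550175, -0.53690083]), 'wrist_torque': array([-0.0109611 ,  0.01713186, -0.00431577]), 'grasp_force': 0.0, 'width': 0.08553730490598674}
```

View pics/top0.png

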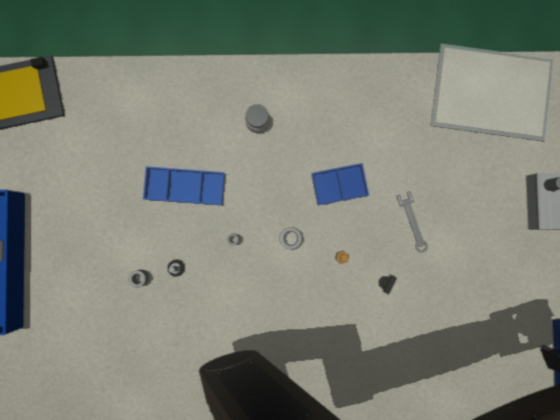

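View pics/side0.png

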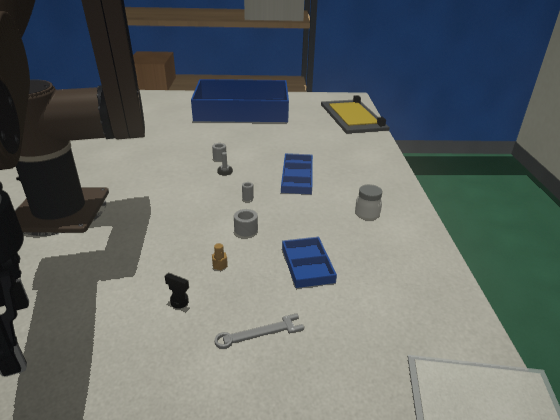

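The top view shows the long tray at (185,186), short tray (340,184), medium bush (139,278), foot (176,268), small bush (235,239), large bush (291,238), coupling (342,257) and nozzle (388,284). The side view shows all of them too, in the order foot (225,165), small bush (248,192), large bush (246,222), coupling (219,257), nozzle (178,290). I'll enlarge both to get precise pixels.

Run:
```python
from h import *
import pickle
D=pickle.load(open('d0.pkl','rb'))
def crop(n,x0,y0,x1,y1,s,o):
    im=D[n]['image'][y0:y1,x0:x1,::-1]; im=cv2.resize(im,None,fx=s,fy=s,interpolation=cv2.INTER_CUBIC)
    for k in range((x0+19)//20*20,x1,20):cv2.putText(im,str(k),(int((k-x0+.5)*s)-10,10),0,.35,(0,0,255));cv2.line(im,(int((k-x0+.5)*s),12),(int((k-x0+.5)*s),18),(0,0,255))
    for k in range((y0+19)//20*20,y1,20):cv2.putText(im,str(k),(0,int((k-y0+.5)*s)+4),0,.35,(0,0,255))
    cv2.imwrite(f'pics/{o}.png',im)
crop('top',120,225,400,300,2.85,'topc'); crop('side',160,135,280,315,3.3,'sidec')
c=D['top']; hsv=cv2.cvtColor(c['image'],cv2.COLOR_RGB2HSV)
m=cv2.inRange(hsv,(105,120,40),(125,255,255)); m[:,:60]=0;m[250:]=0
for q in sorted(cv2.findContours(m,cv2.RETR_EXTERNAL,cv2.CHAIN_APPROX_NONE)[0],key=cv2.contourArea)[-2:]:
    b=cv2.boxPoints(cv2.minAreaRect(q)); P=np.array([onz(c,*p,.022)[:2] for p in b])
    ce=P.mean(0);e=[P[1]-P[0],P[2]-P[1]]; l=max(e,key=np.linalg.norm)
    print(b.round(1).tolist(),ce.round(4),np.linalg.norm(e,axis=1).round(3),'long axis deg',np.degrees(np.arctan2(l[1],l[0])).round(1))
c=D['side'];hsv=cv2.cvtColor(c['image'],cv2.COLOR_RGB2HSV)
m=cv2.inRange(hsv,(105,120,40),(125,255,255));m[:150]=0;m[:,:270]=0;m[:,345:]=0;m[290:]=0
for q in sorted(cv2.findContours(m,cv2.RETR_EXTERNAL,cv2.CHAIN_APPROX_NONE)[0],key=cv2.contourArea)[-2:]:
    h=cv2.approxPolyDP(cv2.convexHull(q),3,True)[:,0]
    print(cv2.contourArea(q),[(p.tolist(),onz(c,*p,.022)[:2].round(3).tolist()) for p in h])
```

```text
[[312.1000061035156, 173.39999389648438], [361.29998779296875, 163.5], [367.5, 194.5], [318.29998779296875, 204.3000030517578]] [ 0.6025 -0.2136] [0.128 0.081] long axis deg -79.4
[[143.60000610351562, 198.5], [145.89999389648438, 166.89999389648438], [223.60000610351562, 172.60000610351562], [221.3000030517578, 204.3000030517578]] [0.6035 0.1835] [0.081 0.198] long axis deg -95.0
754.0 [([285, 154], [0.571, 0.279]), ([311, 156], [0.648, 0.267]), ([310, 187], [0.63, 0.079]), ([281, 186], [0.553, 0.083])]
1826.0 [([318, 238], [0.63, -0.15]), ([335, 273], [0.653, -0.269]), ([334, 282], [0.647, -0.295]), ([296, 287], [0.572, -0.31]), ([283, 241], [0.551, -0.161])]
```

View pics/topc.png

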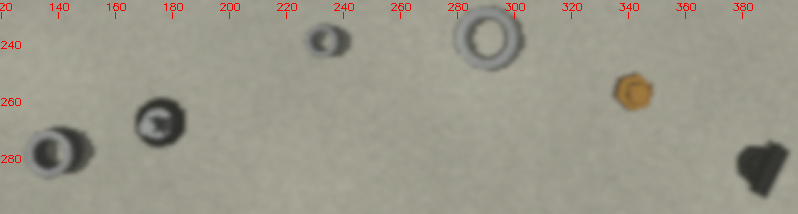

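View pics/sidec.png

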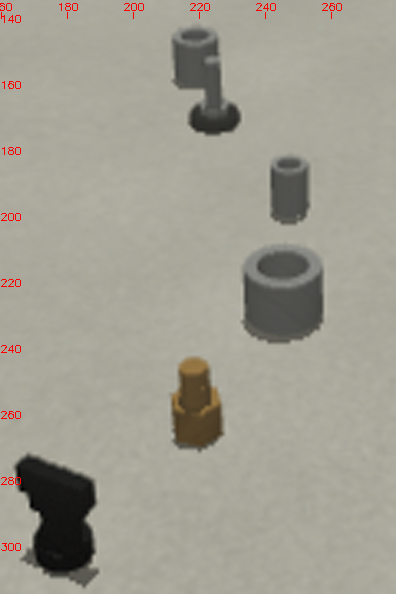

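Enlarged top view: small-bush ring centre at about (233.2,238.9), large-bush ring (291.1,237.8), foot pad (176,267), coupling hex (341.6,256.8), nozzle blade about (390,285) running from (393.5,276) to (386,292). Enlarged side view: tops at small (247.1,183.9), large (245.3,214.5), stem (218.6,245.1), spindle (223.7,152.7), blade middle (178,277.2).

```bash
cat >> h.py <<'E'
def go(x,y,z,psi):
    "shift mm and turn about tool z to TCP (x,y,z m), tool x axis at psi deg (mod 180)"
    s=r.state(); M=R.from_rotvec(s['ee_rot']).as_matrix()
    d=M.T@(np.array([x,y,z])-s['ee_pos'])*1000
    p=np.degrees(np.arctan2(M[1,0],M[0,0])); a=[(p-psi+90)%180-90]
    w=M.T@np.array([0,0,0]); 
    Rt=np.array([[np.cos(np.radians(p-a[0])),np.sin(np.radians(p-a[0])),0],[np.sin(np.radians(p-a[0])),-np.cos(np.radians(p-a[0])),0],[0,0,-1]])
    rv=R.from_matrix(M.T@Rt).as_rotvec()
    print('t',round(s['t'],2),'pos',s['ee_pos'].round(4),'psi',p.round(1),'q6',s['joints'][5].round(2),'SHIFT',d.round(1),'TURN',rv.round(3),'w',round(s['width'],4))
E
python3 - <<'E'
from h import *
import pickle
D=pickle.load(open('d0.pkl','rb')); t,s=D['top'],D['side']
T=lambda X,Y:(X/2.85+119.5,Y/2.85+224.5)
S=lambda X,Y:(X/3.3+159.5,Y/3.3+134.5)
for n,a,b in [('small',T(324,41),S(289,163)),('large',T(489,38),S(283,264)),('coup',T(639,92),S(195,365)),('foot spindle',T(156,124),S(212,60)),('noz',T(770,170),S(61,471)),('med',T(51,154),S(195,36))]:
    P,e=tri(t,a,s,b); print(n,P.round(4),'gap',e.round(4))
print('foot pad',onz(t,*T(161,122),.01).round(4),'coup hex',onz(t,*T(633,92),.026).round(4))
for A,B in(((781,147),(759,193)),):
    p,q=onz(t,*T(*A),.062),onz(t,*T(*B),.062); d=p-q; print('noz blade top',p.round(4),q.round(4),np.degrees(np.arctan2(d[1],d[0])))
p,q=onz(s,*S(30,458),.062),onz(s,*S(92,484),.062); d=p-q; print('noz side',p.round(4),q.round(4),np.degrees(np.arctan2(d[1],d[0])))
go(.40,-.23,.22,0)
E
```

```text
small [0.4657 0.0572 0.0426] gap 0.0022
large [ 0.4666 -0.0865  0.0425] gap 0.0018
coup [ 0.4178 -0.2151  0.0513] gap 0.003
foot spindle [0.3965 0.1991 0.0627] gap 0.0042
noz [ 0.352  -0.3242  0.06  ] gap 0.0004
med [0.3713 0.2947 0.0412] gap 0.0021
foot pad [0.3963 0.206  0.01  ] coup hex [ 0.4179 -0.2137  0.026 ]
noz blade top [ 0.3714 -0.3336  0.062 ] [ 0.3327 -0.3138  0.062 ] -27.12551116889482
noz side [ 0.3337 -0.3155  0.062 ] [ 0.3715 -0.3373  0.062 ] 150.02943386564502
t 0.15 pos [ 0.2539 -0.6249  0.2302] psi 22.1 q6 -0.15 SHIFT [ 283.9 -310.8   10.9] TURN [-0.002  0.     0.386] w 0.0855
```

```bash
python3 -c "
from h import *
go(.352,-.324,.16,-28)"
```

```text
t 0.15 pos [ 0.2539 -0.6249  0.2302] psi 22.1 q6 -0.15 SHIFT [ 204.1 -241.7   70.7] TURN [-0.002  0.001  0.874] w 0.0855
```

Emit:
move_arm([
  [50, -60, 0, 0, 0, 0.2, 0.5],
  [90, -110, 0, 0, 0, 0.35, 0.5],
  [130, -160, 20, 0, 0, 0.5, 0.5],
  [170, -200, 40, 0, 0, 0.65, 0.5],
  [204, -241, 60, 0, 0, 0.8, 0.5],
  [204, -242, 70, 0, 0, 0.874, 0.5],
  [204, -242, 70, 0, 0, 0.874, 0.5],
  [204, -242, 70, 0, 0, 0.874, 0.5],
  [204, -242, 70, 0, 0, 0.874, 0.5],
], squeeze=40)

```text
t: 1.05
ee_pos: [0.3521, -0.3242, 0.1613]
ee_rot: [3.049, -0.757, -0.0]
ft_force: [-0.0, -0.3, 0.4]
width: 0.0427
grasp_force: 0.0
```

```bash
cat > look.py <<'E'
import sys,pickle
from h import *
n=sys.argv[1]; c=cam('wrist',n); pickle.dump(c,open(n+'.pkl','wb'))
go(*map(float,sys.argv[2:6]))
print('proj of given point', [proj(c,(float(sys.argv[2]),float(sys.argv[3]),z)).round(1).tolist() for z in (0,.06)])
E
python3 look.py w1 .352 -.324 .034 -28
```

```text
t 1.1 pos [ 0.3522 -0.3253  0.162 ] psi -28.0 q6 1.1 SHIFT [ -0.9  -1.2 128. ] TURN [ 0.001 -0.001  0.001] w 0.0423
proj of given point [[288.0, 187.1], [288.2, 204.6]]
```

View pics/w1.png

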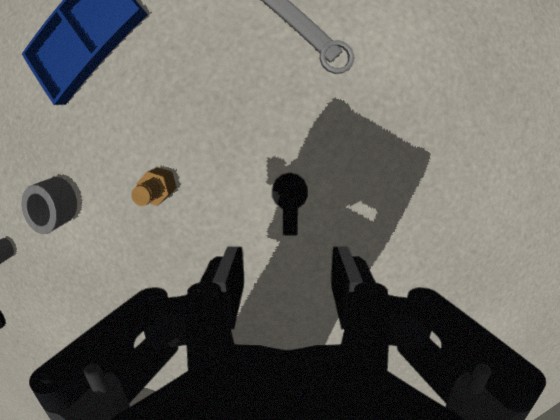

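Wrist view: nozzle foot at (290,190) and blade upright at u≈290, between the finger tips (238 and 340). It is aligned and centred, so I'll descend and grip.

Emit:
move_arm([
  [0, -1, 40, 0, 0, 0, 0.5],
  [0, -1, 80, 0, 0, 0, 0.5],
  [0, -1, 110, 0, 0, 0, 0.5],
  [0, -1, 126, 0, 0, 0, 0.5],
  [0, -1, 126, 0, 0, 0, 0],
  [0, -1, 126, 0, 0, 0, 0],
  [0, -1, 126, 0, 0, 0, 0],
  [0, -1, 126, 0, 0, 0, 0],
  [0, -1, 126, 0, 0, 0, 0],
  [0, -1, 126, 0, 0, 0, 0],
], squeeze=40)

```text
t: 2.1
ee_pos: [0.3527, -0.3238, 0.036]
ee_rot: [3.048, -0.759, 0.002]
ft_force: [-0.4, 0.6, 2.6]
width: 0.0114
grasp_force: 43.8
```

Run:
```python
from h import *
# tray frames
L=np.array([.6035,.1835]);S=np.array([.6025,-.2136]); f=lambda c,yaw,y:(c+y*np.array([-np.sin(np.radians(yaw)),np.cos(np.radians(yaw))])).round(4)
print('long +70',f(L,-5,.07),'-70',f(L,-5,-.07),'short +32',f(S,10.6,.032),'-32',f(S,10.6,-.032))
print(r.state()['width'],r.state()['grasp_force'])
x,y=f(L,-5,-.07); go(x,y,.15,85)
```

```text
long +70 [0.6096 0.2532] -70 [0.5974 0.1138] short +32 [ 0.5966 -0.1821] -32 [ 0.6084 -0.2451]
0.011446223829423525 43.802388813346624
t 2.1 pos [ 0.3527 -0.3238  0.036 ] psi -28.0 q6 1.1 SHIFT [  11.  -501.2 -114.3] TURN [-0.00e+00 -1.00e-03  1.17e+00] w 0.0114
```

Emit:
move_arm([
  [0, -1, -20, 0, 0, 0, 0],
  [0, -5, -50, 0, 0, 0, 0],
  [0, -25, -85, 0, 0, 0, 0],
  [2, -65, -110, 0, 0, -0.05, 0],
  [3, -110, -114, 0, 0, -0.13, 0],
  [4, -155, -114, 0, 0, -0.2, 0],
  [5, -200, -114, 0, 0, -0.27, 0],
  [6, -245, -114, 0, 0, -0.34, 0],
  [7, -290, -114, 0, 0, -0.4, 0],
  [8, -335, -114, 0, 0, -0.4, 0],
])

```text
t: 3.1
ee_pos: [0.5172, -0.0295, 0.1497]
ee_rot: [3.138, -0.136, 0.001]
ft_force: [-0.3, -1.2, -0.8]
width: 0.0116
grasp_force: 43.3
```

```bash
python3 look.py w2 .5974 .1138 .15 -5; python3 -c "
from h import *
print(r.state()['grasp_force'])"
```

```text
t 3.15 pos [ 0.5195 -0.0246  0.15  ] psi -4.8 q6 1.41 SHIFT [  65.9 -144.5    0.8] TURN [-0.004 -0.003  0.003] w 0.0112
proj of given point [[131.8, 123.4], [99.3, 127.5]]
43.299746587872505
```

View pics/w2.png

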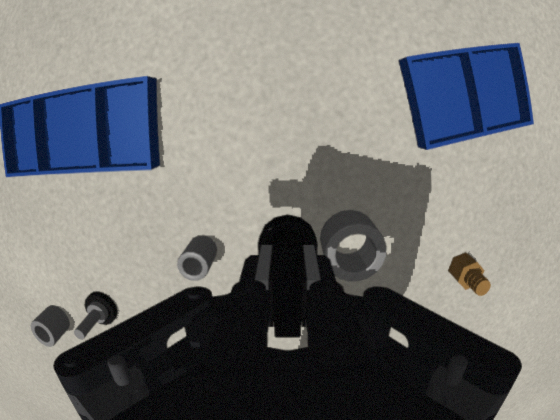

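Wrist view: nozzle is upright in the fingers at (288,240). The near end bay of the long tray spans u 102–152 around v 123, which agrees with the predicted centre (132,123).

Emit:
move_arm([
  [20, -40, 0, 0, 0, 0, 0],
  [38, -80, 0, 0, 0, 0, 0],
  [54, -115, 0, 0, 0, 0, 0],
  [64, -138, 0, 0, 0, 0, 0],
  [66, -144, 20, 0, 0, 0, 0],
  [66, -144, 60, 0, 0, 0, 0],
  [66, -144, 90, 0, 0, 0, 0],
  [66, -144, 102, 0, 0, 0, 0],
  [66, -144, 106, 0, 0, 0, 0],
  [66, -144, 107, 0, 0, 0, 0],
])

```text
t: 4.15
ee_pos: [0.5946, 0.1071, 0.0424]
ee_rot: [-3.137, 0.139, 0.002]
ft_force: [-1.6, 5.2, -1.7]
width: 0.0111
grasp_force: 43.2
```

```bash
python3 -c "
from h import *
go(.5974,.1138,.040,-5); print(r.state()['ft_force'])"
```

```text
t 4.15 pos [0.5946 0.1071 0.0424] psi -5.1 q6 1.67 SHIFT [ 2.1 -6.9  2.4] TURN [-0.002  0.001 -0.002] w 0.0111
[-1.60473406  5.24493042 -1.70273191]
```

Emit:
move_arm([
  [0, 0, 0, 0, 0, 0, 0],
  [0, 0, 0, 0, 0, 0, 0],
])

```text
t: 4.35
ee_pos: [0.5954, 0.107, 0.0434]
ee_rot: [-3.137, 0.139, -0.002]
ft_force: [-0.4, 5.6, -3.1]
width: 0.0114
grasp_force: 43.0
```

```bash
python3 look.py w3 .5974 .1138 .040 -5;  python3 -c "
from h import *
print(r.state()['ft_force'])"
```

```text
t 4.4 pos [0.5955 0.107  0.0434] psi -5.1 q6 1.67 SHIFT [ 1.3 -7.   3.5] TURN [-0.002 -0.001 -0.002] w 0.0112
proj of given point [[277.4, 229.6], [273.5, 277.6]]
[-0.74841607  4.63477015 -2.77887805]
```

View pics/w3.png

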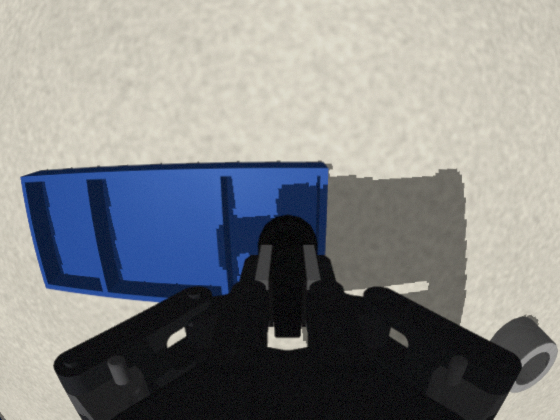

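Wrist view: nozzle foot (287,242) is inside the bay (u 232–320) but close to the end wall. I'll shift it 7 mm towards the middle, then set it down.

Emit:
move_arm([
  [1, -4, -1, 0, 0, 0, 0],
  [1, -7, -1, 0, 0, 0, 0],
  [1, -7, 1, 0, 0, 0, 0],
  [1, -7, 3, 0, 0, 0, 0],
  [1, -7, 3, 0, 0, 0, 0],
])

```text
t: 4.9
ee_pos: [0.5974, 0.1127, 0.04]
ee_rot: [3.138, -0.138, 0.003]
ft_force: [0.4, -0.2, 1.8]
width: 0.0112
grasp_force: 43.7
```

```bash
python3 -c "
from h import *
go(.5974,.1138,.040,-5); print(r.state()['ft_force'])"
```

```text
t 4.9 pos [0.5974 0.1127 0.04  ] psi -5.0 q6 1.68 SHIFT [-0.1 -1.1 -0. ] TURN [ 0.    -0.002 -0.001] w 0.0112
[ 0.40934875 -0.1536382   1.82270593]
```

Emit:
move_arm([
  [0, 0, 0, 0, 0, 0, 0.4],
  [0, 0, 0, 0, 0, 0, 0.4],
  [0, 0, 0, 0, 0, 0, 0.4],
  [0, 0, -15, 0, 0, 0, 0.4],
  [0, 0, -50, 0, 0, 0, 0.6],
  [0, 5, -90, 0, 0, -0.1, 1],
  [-20, 35, -110, 0, 0, -0.23, 1],
  [-40, 70, -110, 0, 0, -0.36, 1],
  [-60, 110, -110, 0, 0, -0.5, 1],
  [-80, 150, -110, 0, 0, -0.63, 1],
])

```text
t: 5.9
ee_pos: [0.5032, -0.0302, 0.1509]
ee_rot: [3.023, 0.851, 0.003]
ft_force: [0.0, 0.2, 0.3]
width: 0.085
grasp_force: 0.0
```

```bash
python3 look.py w4 .4666 -.0865 .15 85
```

```text
t 5.95 pos [ 0.5003 -0.0344  0.1501] psi 31.6 q6 0.75 SHIFT [-56.   26.7   0.3] TURN [ 0.     0.004 -0.932] w 0.0854
proj of given point [[316.8, 250.2], [323.1, 280.0]]
```

View pics/w4.png

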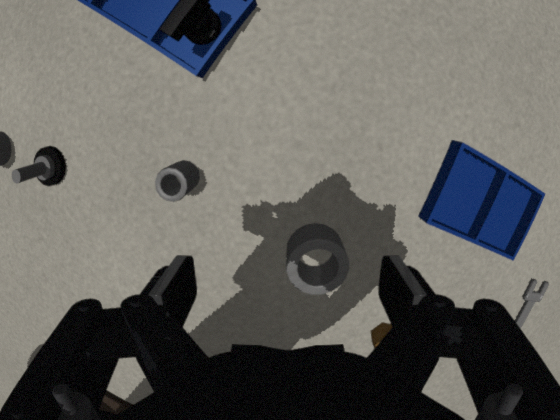

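Wrist view: nozzle stands upright in its bay at (200,25). Large-bush rim centre is at (317,266), small-bush rim at (173,182), foot pad at (50,166).

Run:
```python
from h import *
import pickle
c=pickle.load(open('w4.pkl','rb')); D=pickle.load(open('d0.pkl','rb'));t=D['top']
for n,p,q in(('large',(317,266),(291.1,237.8)),('small',(173,182),(233.2,238.9))):
    print(n,onz(c,*p,.042).round(4),onz(t,*q,.042).round(4),tri(c,p,t,q))
print('foot',onz(c,50,166,.01).round(4))
```

```text
large [ 0.468  -0.0814  0.042 ] [ 0.4676 -0.0865  0.042 ] (array([ 0.46631025, -0.08548453,  0.03447821]), np.float64(0.00362035090215481))
small [0.4695 0.0595 0.042 ] [0.4668 0.0573 0.042 ] (array([0.46722191, 0.0590854 , 0.0370967 ]), np.float64(0.002942053439411624))
foot [0.3986 0.2033 0.01  ]
```

Emit:
move_arm([
  [-15, 7, 0, 0, 0, -0.13, 1],
  [-30, 14, 0, 0, 0, -0.26, 1],
  [-45, 21, 0, 0, 0, -0.4, 1],
  [-56, 26, 0, 0, 0, -0.54, 1],
  [-56, 26, 0, 0, 0, -0.67, 1],
  [-56, 26, 20, 0, 0, -0.8, 1],
  [-56, 26, 40, 0, 0, -0.93, 1],
  [-56, 26, 60, 0, 0, -0.93, 1],
])

```text
t: 6.75
ee_pos: [0.4697, -0.0806, 0.09]
ee_rot: [2.325, 2.11, 0.002]
ft_force: [-0.3, -0.5, 0.1]
width: 0.0854
grasp_force: 0.0
```

```bash
python3 -c "
from h import *
go(.4666,-.0865,.016,85)"
```

```text
t 6.75 pos [ 0.4697 -0.0806  0.09  ] psi 84.4 q6 -0.29 SHIFT [-6.1 -2.7 74. ] TURN [ 0.002  0.001 -0.01 ] w 0.0854
```

Emit:
move_arm([
  [-4.5, -2.5, 25, 0, 0, -0.01, 1],
  [-4.5, -2.5, 50, 0, 0, -0.01, 1],
  [-4.5, -2.5, 68, 0, 0, -0.01, 1],
  [-4.5, -2.5, 74, 0, 0, -0.01, 1],
  [-4.5, -2.5, 74, 0, 0, -0.01, 0.3],
  [-4.5, -2.5, 74, 0, 0, -0.01, 0.3],
  [-4.5, -2.5, 74, 0, 0, -0.01, 0.3],
  [-4.5, -2.5, 74, 0, 0, -0.01, 0.3],
  [-4.5, -2.5, 74, 0, 0, -0.01, 0.3],
], squeeze=90)

```text
t: 7.65
ee_pos: [0.4675, -0.0851, 0.0175]
ee_rot: [2.316, 2.119, 0.001]
ft_force: [-1.7, -0.3, 7.0]
width: 0.054
grasp_force: 93.9
```

```bash
python3 -c "
from h import *
go(.6035,.1835,.10,85); print(r.state()['grasp_force'])"
```

```text
t 7.65 pos [ 0.4675 -0.0851  0.0175] psi 84.9 q6 -0.31 SHIFT [279.5 111.8 -82.5] TURN [ 0.002  0.001 -0.001] w 0.054
93.93404552713037
```

Emit:
move_arm([
  [0, 0, -8, 0, 0, 0, 0.3],
  [0, 0, -30, 0, 0, 0, 0.3],
  [5, 2, -65, 0, 0, 0, 0.3],
  [25, 10, -95, 0, 0, 0, 0.3],
  [60, 24, -113, 0, 0, 0, 0.3],
  [100, 40, -118, 0, 0, 0, 0.3],
  [140, 56, -118, 0, 0, 0, 0.3],
  [180, 72, -118, 0, 0, 0, 0.3],
  [215, 86, -118, 0, 0, 0, 0.3],
  [235, 94, -118, 0, 0, 0, 0.3],
])

```text
t: 8.65
ee_pos: [0.5809, 0.1438, 0.1332]
ee_rot: [-2.315, -2.122, -0.001]
ft_force: [0.2, -0.3, -4.5]
width: 0.054
grasp_force: 96.0
```

```bash
python3 look.py w5 .6035 .1835 .10 85; python3 -c "
from h import *
print(r.state()['grasp_force'])"
```

```text
t 8.7 pos [0.5819 0.1457 0.1334] psi 85.0 q6 0.16 SHIFT [39.4 18.2 33.6] TURN [ 0.002 -0.003  0.001] w 0.0536
proj of given point [[309.3, 148.0], [315.3, 157.8]]
96.03297650814056
```

View pics/w5.png

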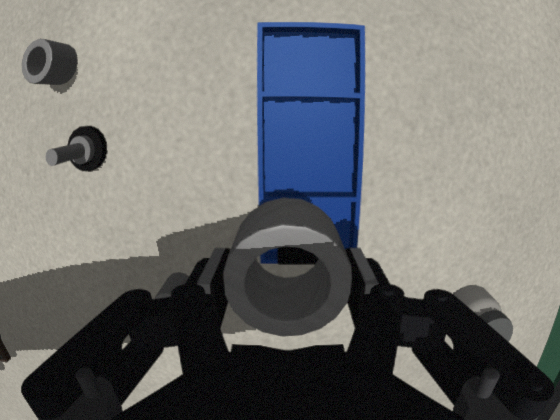

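Wrist view: bush held level. The empty middle bay spans u 262–355, v 100–192, centre (309,147), agreeing with the prediction (309,148).

Emit:
move_arm([
  [20, 9, 0, 0, 0, 0, 0.3],
  [35, 16, 0, 0, 0, 0, 0.3],
  [39, 18, 10, 0, 0, 0, 0.3],
  [39, 18, 30, 0, 0, 0, 0.3],
  [39, 18, 55, 0, 0, 0, 0.3],
  [39, 18, 75, 0, 0, 0, 0.3],
  [39, 18, 75, 0, 0, 0, 0.3],
  [39, 18, 75, 0, 0, 0, 0.3],
])

```text
t: 9.5
ee_pos: [0.6016, 0.1778, 0.0576]
ee_rot: [-2.318, -2.119, 0.003]
ft_force: [0.9, -0.1, -3.5]
width: 0.0538
grasp_force: 96.1
```

```bash
python3 look.py w6 .6035 .1835 .0215 85; python3 -c "
from h import *
print(r.state()['ft_force'])"
```

```text
t 9.55 pos [0.6027 0.178  0.059 ] psi 84.9 q6 0.22 SHIFT [ 5.5  0.3 37.5] TURN [ 0.001 -0.    -0.002] w 0.0539
proj of given point [[289.1, 215.9], [289.6, 255.8]]
[ 0.3350973   0.08560794 -3.69189293]
```

View pics/w6.png

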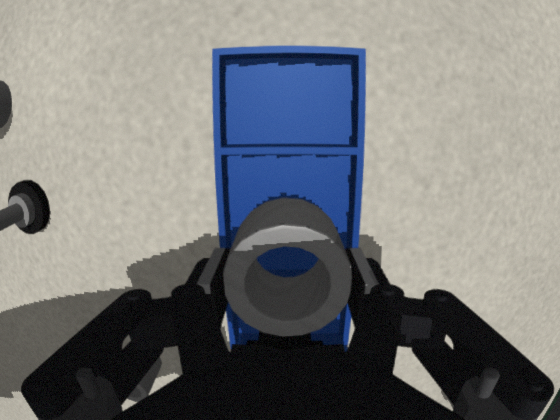

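Wrist view: bush is over the middle bay, laterally centred (tray edges u 222–360, bush 288), and needs about 5 mm more along the tray.

Emit:
move_arm([
  [5.5, 0, 0, 0, 0, 0, 0.3],
  [5.5, 0, 15, 0, 0, 0, 0.3],
  [5.5, 0, 28, 0, 0, 0, 0.3],
  [5.5, 0, 33, 0, 0, 0, 0.3],
  [5.5, 0, 35, 0, 0, 0, 0.3],
  [5.5, 0, 36, 0, 0, 0, 0.3],
  [5.5, 0, 37, 0, 0, 0, 0.3],
  [5.5, 0, 37, 0, 0, 0, 0.3],
])

```text
t: 10.35
ee_pos: [0.6031, 0.1838, 0.0217]
ee_rot: [2.318, 2.12, 0.001]
ft_force: [-0.6, -0.2, -4.6]
width: 0.0536
grasp_force: 96.2
```

```bash
python3 -c "
from h import *
go(.6035,.1835,.0215,85); print(r.state()['ft_force'])"
```

```text
t 10.35 pos [0.6031 0.1838 0.0217] psi 84.9 q6 0.22 SHIFT [-0.3  0.5  0.2] TURN [ 0.001 -0.    -0.002] w 0.0536
[-0.57150188 -0.18471433 -4.56601341]
```

Emit:
move_arm([
  [0, 0, 1, 0, 0, 0, 0.3],
  [0, 0, 1, 0, 0, 0, 0.3],
  [0, 0, 2, 0, 0, 0, 0.3],
  [0, 0, 2, 0, 0, 0, 0.3],
])

```text
t: 10.75
ee_pos: [0.6031, 0.1839, 0.0216]
ee_rot: [2.318, 2.12, -0.0]
ft_force: [-5.8, -1.0, 9.2]
width: 0.0536
grasp_force: 97.6
```

Emit:
move_arm([
  [0, 0, 1, 0, 0, 0, 0.85],
  [0, 0, 1, 0, 0, 0, 0.95],
  [0, 0, 0, 0, 0, 0, 0.95],
  [0, 0, -10, 0, 0, 0, 0.95],
  [0, 0, -40, 0, 0, 0, 0.95],
  [-10, -4, -80, 0, 0, 0, 0.6],
  [-40, -14, -105, 0, 0, 0, 0.5],
  [-85, -30, -105, 0, 0, 0, 0.5],
  [-130, -47, -105, 0, 0, 0, 0.5],
  [-175, -64, -105, 0, 0, 0, 0.5],
], squeeze=60)

```text
t: 11.75
ee_pos: [0.5231, 0.0139, 0.1257]
ee_rot: [2.315, 2.12, 0.002]
ft_force: [0.6, -0.2, 0.6]
width: 0.0427
grasp_force: 0.0
```

```bash
python3 -c "
from h import *
go(.4178,-.2145,.12,85)"
```

```text
t 11.75 pos [0.5231 0.0139 0.1257] psi 85.0 q6 -0.08 SHIFT [-236.7  -84.8    5.5] TURN [ 0.003  0.    -0.001] w 0.0427
```

Emit:
move_arm([
  [-45, -16, 0, 0, 0, 0, 0.5],
  [-90, -32, 0, 0, 0, 0, 0.5],
  [-135, -48, 0, 0, 0, 0, 0.5],
  [-180, -64, 0, 0, 0, 0, 0.5],
  [-215, -77, 0, 0, 0, 0, 0.5],
  [-235, -84, 5, 0, 0, 0, 0.5],
  [-235, -84, 5, 0, 0, 0, 0.5],
  [-235, -84, 5, 0, 0, 0, 0.5],
])

```text
t: 12.55
ee_pos: [0.4189, -0.2115, 0.1198]
ee_rot: [2.319, 2.119, 0.001]
ft_force: [-0.6, -0.1, -0.4]
width: 0.0426
grasp_force: 0.0
```

```bash
cat > chk.py <<'E'
# wrist picture, colour-blob centre near the projection of the given point
import sys
from h import *
n=sys.argv[1]; a=list(map(float,sys.argv[2:6])); c=cam('wrist',n)
go(*a); hsv=cv2.cvtColor(c['image'],cv2.COLOR_RGB2HSV)
m=cv2.inRange(hsv,(8,110,60),(28,255,255)) 
q=max(cv2.findContours(m,cv2.RETR_EXTERNAL,cv2.CHAIN_APPROX_NONE)[0],key=cv2.contourArea)
x,y,w,h=cv2.boundingRect(q); print('blob',x,y,w,h,'area',cv2.contourArea(q))
for z in(0,.026,.052):print(z,proj(c,(a[0],a[1],z)).round(1))
E
python3 chk.py w7 .4178 -.2145 .028 85
```

```text
t 12.6 pos [ 0.4192 -0.211   0.1198] psi 84.9 q6 -0.59 SHIFT [-3.6 -1.1 91.8] TURN [ 0.001 -0.    -0.002] w 0.0423
blob 263 185 42 50 area 1384.0
0 [285.7 202.7]
0.026 [285.6 212.1]
0.052 [285.5 223.6]
```

Emit:
move_arm([
  [-3, -1, 30, 0, 0, 0, 0.5],
  [-3, -1, 60, 0, 0, 0, 0.5],
  [-3, -1, 80, 0, 0, 0, 0.5],
  [-3, -1, 90, 0, 0, 0, 0.5],
  [-3, -1, 91, 0, 0, 0, 0.5],
  [-3, -1, 91, 0, 0, 0, 0.1],
  [-3, -1, 91, 0, 0, 0, 0.1],
  [-3, -1, 91, 0, 0, 0, 0.1],
  [-3, -1, 91, 0, 0, 0, 0.1],
  [-3, -1, 91, 0, 0, 0, 0.1],
])

```text
t: 13.6
ee_pos: [0.4184, -0.2148, 0.0295]
ee_rot: [2.317, 2.119, 0.001]
ft_force: [0.3, 1.9, 6.0]
width: 0.0161
grasp_force: 58.9
```

```bash
python3 -c "
from h import *
go(.6096,.2532,.15,85); print(r.state()['grasp_force'])"
```

```text
t 13.6 pos [ 0.4184 -0.2148  0.0295] psi 84.9 q6 -0.6 SHIFT [ 483.1  148.9 -120.5] TURN [ 0.002  0.001 -0.002] w 0.0161
58.86267006397247
```

Emit:
move_arm([
  [0, 0, -10, 0, 0, 0, 0.1],
  [0, 0, -40, 0, 0, 0, 0.1],
  [10, 3, -75, 0, 0, 0, 0.1],
  [40, 12, -100, 0, 0, 0, 0.1],
  [80, 25, -110, 0, 0, 0, 0.1],
  [125, 39, -112, 0, 0, 0, 0.1],
  [170, 53, -112, 0, 0, 0, 0.1],
  [215, 67, -112, 0, 0, 0, 0.1],
  [260, 81, -112, 0, 0, 0, 0.1],
  [305, 95, -112, 0, 0, 0, 0.1],
])

```text
t: 14.6
ee_pos: [0.5392, 0.0828, 0.1403]
ee_rot: [2.318, 2.121, -0.001]
ft_force: [-0.2, -0.6, -1.4]
width: 0.0159
grasp_force: 58.8
```

```bash
python3 -c "
from h import *
go(.6096,.2532,.10,85); print(r.state()['grasp_force'])"
```

```text
t 14.6 pos [0.5392 0.0828 0.1403] psi 84.9 q6 0.06 SHIFT [176.   55.   40.1] TURN [-0.     0.001 -0.002] w 0.0159
58.77991855144501
```

Emit:
move_arm([
  [45, 14, 0, 0, 0, 0, 0.1],
  [90, 28, 0, 0, 0, 0, 0.1],
  [130, 41, 0, 0, 0, 0, 0.1],
  [160, 50, 0, 0, 0, 0, 0.1],
  [175, 55, 10, 0, 0, 0, 0.1],
  [176, 55, 40, 0, 0, 0, 0.1],
  [176, 55, 70, 0, 0, 0, 0.1],
  [176, 55, 80, 0, 0, 0, 0.1],
  [176, 55, 80, 0, 0, 0, 0.1],
  [176, 55, 80, 0, 0, 0, 0.1],
])

```text
t: 15.6
ee_pos: [0.6104, 0.2513, 0.0615]
ee_rot: [2.318, 2.12, 0.002]
ft_force: [-0.3, -0.2, -2.3]
width: 0.0159
grasp_force: 58.8
```

```bash
python3 look.py w8 .6096 .2532 .0335 85
```

```text
t 15.65 pos [0.611  0.2515 0.0623] psi 84.9 q6 0.33 SHIFT [ 1.5 -1.7 28.8] TURN [ 0.003 -0.001 -0.002] w 0.0158
proj of given point [[285.2, 220.0], [284.6, 260.0]]
```

View pics/w8.png

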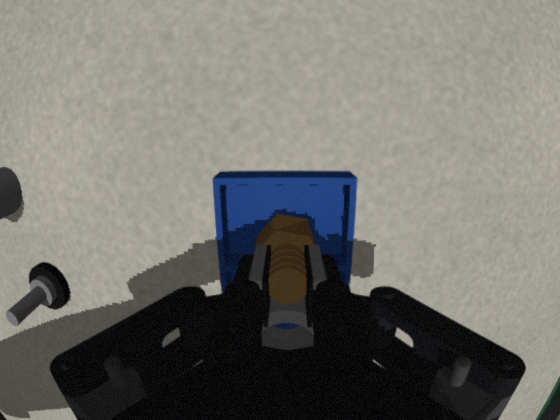

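Wrist view: coupling upright at u 286 in the end bay (tray edges u 215–355), clear of the end wall at v 180, with the large bush standing behind it. I'll lower it.

Emit:
move_arm([
  [1, -2, 12, 0, 0, 0, 0.1],
  [1, -2, 22, 0, 0, 0, 0.1],
  [1, -2, 26, 0, 0, 0, 0.1],
  [1, -2, 28, 0, 0, 0, 0.1],
  [1, -2, 29, 0, 0, 0, 0.1],
  [1, -2, 29, 0, 0, 0, 0.1],
])

```text
t: 16.25
ee_pos: [0.6076, 0.2527, 0.0336]
ee_rot: [-2.317, -2.12, 0.003]
ft_force: [-6.0, -1.1, 9.3]
width: 0.0157
grasp_force: 60.1
```

Emit:
move_arm([
  [0, 0, 0, 0, 0, 0, 0.4],
  [0, 0, 0, 0, 0, 0, 0.4],
  [0, 0, 0, 0, 0, 0, 0.4],
  [0, 0, -20, 0, 0, 0, 0.4],
  [0, 0, -60, 0, 0, 0, 0.4],
  [-10, -30, -90, 0, 0, 0, 0.4],
  [-24, -75, -90, 0, 0, 0, 0.4],
  [-38, -120, -90, 0, 0, 0, 0.4],
  [-53, -165, -90, 0, 0, 0, 0.4],
  [-66, -205, -90, 0, 0, 0, 0.4],
])

```text
t: 17.25
ee_pos: [0.3955, 0.2046, 0.1208]
ee_rot: [-2.318, -2.12, 0.001]
ft_force: [0.3, 0.3, 1.1]
width: 0.0343
grasp_force: 0.0
```

Emit:
move_arm([
  [0, 0, 0, 0, 0, 0, 0.4],
  [0, 0, 0, 0, 0, 0, 0.4],
])

```text
t: 17.45
ee_pos: [0.3973, 0.2051, 0.1214]
ee_rot: [2.317, 2.12, 0.002]
ft_force: [0.7, -0.1, 0.2]
width: 0.0342
grasp_force: 0.0
```

```bash
python3 look.py w9 .397 .204 .024 85
python3 - <<'E'
import cv2
im=cv2.imread('pics/w9.png'); g=cv2.cvtColor(im,cv2.COLOR_BGR2GRAY)
cv2.imwrite('pics/w9c.png',cv2.resize(im[120:300,200:380],None,fx=3,fy=3))
E
```

```text
t 17.5 pos [0.3988 0.2053 0.122 ] psi 84.9 q6 0.34 SHIFT [-1.5 -1.9 98. ] TURN [ 0.002 -0.001 -0.002] w 0.0337
proj of given point [[286.4, 200.1], [286.3, 224.2]]
```

View pics/w9c.png

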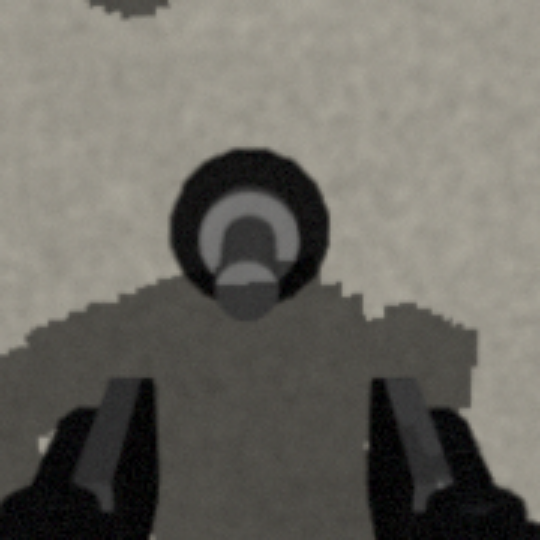

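Run:
```python
from h import *
import pickle
c=pickle.load(open('w9.pkl','rb'))
print(onz(c,283,195.5,.010),onz(c,282,216.5,.060))
P=(onz(c,283,195.5,.010)+onz(c,282,216.5,.060))/2
go(P[0],P[1],.024,85)
```

```text
[0.39486068 0.21079494 0.01      ] [0.39466094 0.20962517 0.06      ]
t 17.5 pos [0.3988 0.2053 0.122 ] psi 84.9 q6 0.34 SHIFT [ 4.4 -4.6 98. ] TURN [ 0.002 -0.001 -0.002] w 0.0337
```

Wrist crop: foot pad centre at (283,196) and spindle top at (282,217), about 3 mm left of the finger centre. I'll correct and grip.

Emit:
move_arm([
  [3, -4, 20, 0, 0, 0, 0.4],
  [3, -4, 50, 0, 0, 0, 0.4],
  [3, -4, 80, 0, 0, 0, 0.4],
  [3, -4, 94, 0, 0, 0, 0.4],
  [3, -4, 96, 0, 0, 0, 0.4],
  [3, -4, 96, 0, 0, 0, 0.05],
  [3, -4, 96, 0, 0, 0, 0.05],
  [3, -4, 96, 0, 0, 0, 0.05],
  [3, -4, 96, 0, 0, 0, 0.05],
  [3, -4, 96, 0, 0, 0, 0.05],
])

```text
t: 18.5
ee_pos: [0.3947, 0.2086, 0.0261]
ee_rot: [2.317, 2.12, 0.003]
ft_force: [-0.3, 0.9, -0.2]
width: 0.0125
grasp_force: 58.4
```

```bash
python3 -c "
from h import *
go(.6084,-.2451,.13,100.6); print(r.state()['grasp_force'])"
```

```text
t 18.5 pos [0.3947 0.2086 0.0261] psi 84.9 q6 0.35 SHIFT [-432.9  253.3 -103.7] TURN [ 0.002 -0.    -0.274] w 0.0125
58.42474400997162
```

Emit:
move_arm([
  [0, 0, -10, 0, 0, 0, 0.05],
  [0, 0, -40, 0, 0, 0, 0.05],
  [-10, 6, -80, 0, 0, 0, 0.05],
  [-40, 23, -100, 0, 0, -0.03, 0.05],
  [-78, 46, -104, 0, 0, -0.07, 0.05],
  [-116, 68, -104, 0, 0, -0.11, 0.05],
  [-154, 90, -104, 0, 0, -0.15, 0.05],
  [-192, 112, -104, 0, 0, -0.19, 0.05],
  [-230, 135, -104, 0, 0, -0.23, 0.05],
  [-268, 157, -104, 0, 0, -0.27, 0.05],
])

```text
t: 19.5
ee_pos: [0.527, -0.0742, 0.1301]
ee_rot: [2.01, 2.414, 0.001]
ft_force: [0.1, -0.4, -1.8]
width: 0.0124
grasp_force: 58.6
```

```bash
python3 -c "
from h import *
go(.6084,-.2451,.06,100.6); print(r.state()['grasp_force'])"
```

```text
t 19.5 pos [ 0.527  -0.0742  0.1301] psi 100.4 q6 -0.51 SHIFT [-182.9   49.1   70.1] TURN [ 0.     0.    -0.003] w 0.0124
58.626158237457275
```

Emit:
move_arm([
  [-43, 12, 0, 0, 0, 0, 0.05],
  [-86, 24, 0, 0, 0, 0, 0.05],
  [-128, 35, 0, 0, 0, 0, 0.05],
  [-162, 44, 0, 0, 0, 0, 0.05],
  [-180, 49, 5, 0, 0, 0, 0.05],
  [-183, 49, 30, 0, 0, 0, 0.05],
  [-183, 49, 60, 0, 0, 0, 0.05],
  [-183, 49, 70, 0, 0, 0, 0.05],
  [-183, 49, 70, 0, 0, 0, 0.05],
  [-183, 49, 70, 0, 0, 0, 0.05],
])

```text
t: 20.5
ee_pos: [0.6083, -0.2437, 0.0605]
ee_rot: [2.01, 2.412, 0.0]
ft_force: [-0.2, 0.5, -1.2]
width: 0.0121
grasp_force: 58.7
```

```bash
python3 look.py w10 .6084 -.2451 .030 100.6
```

```text
t 20.55 pos [ 0.6088 -0.244   0.0613] psi 100.4 q6 -0.72 SHIFT [-1.  -0.7 31.3] TURN [ 0.002  0.002 -0.004] w 0.0122
proj of given point [[286.1, 224.8], [285.8, 266.4]]
```

View pics/w10.png

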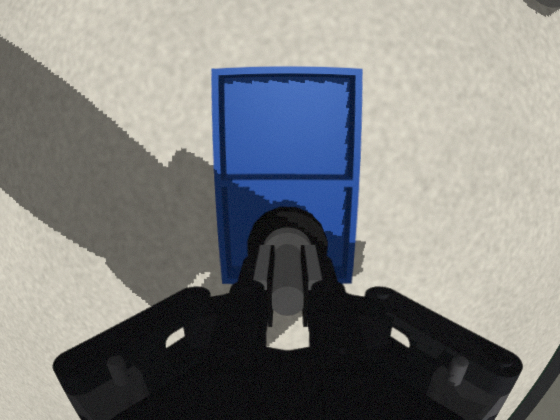

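Wrist view: foot upright with its pad at (288,243) over the near bay (divider v 180, end wall v 280, sides u 222–355). I'll lower it.

Emit:
move_arm([
  [-2, -1, 12, 0, 0, 0, 0.05],
  [-2, -1, 22, 0, 0, 0, 0.05],
  [-2, -1, 27, 0, 0, 0, 0.05],
  [-2, -1, 29, 0, 0, 0, 0.05],
  [-2, -1, 31, 0, 0, 0, 0.05],
  [-2, -1, 32, 0, 0, 0, 0.05],
])

```text
t: 21.15
ee_pos: [0.607, -0.2457, 0.0301]
ee_rot: [-2.009, -2.412, 0.001]
ft_force: [-8.3, 3.3, 15.2]
width: 0.0126
grasp_force: 60.3
```

Emit:
move_arm([
  [0, 0, -1, 0, 0, 0, 0.4],
  [0, 0, -1, 0, 0, 0, 0.4],
  [0, 0, -1, 0, 0, 0, 0.4],
  [0, 0, -20, 0, 0, 0, 0.5],
  [0, 0, -60, 0, 0, 0, 0.6],
  [30, -8, -90, 0, 0, 0, 0.6],
  [75, -19, -90, 0, 0, 0, 0.6],
  [120, -31, -90, 0, 0, 0, 0.6],
  [165, -42, -90, 0, 0, 0, 0.6],
  [210, -54, -90, 0, 0, 0, 0.6],
])

```text
t: 22.15
ee_pos: [0.5153, -0.0475, 0.1172]
ee_rot: [2.012, 2.412, 0.001]
ft_force: [-0.4, 0.7, 0.2]
width: 0.0512
grasp_force: 0.0
```

Emit:
move_arm([
  [45, -11, 0, 0, 0, 0, 0.6],
  [90, -23, 0, 0, 0, 0, 0.6],
  [112, -29, 0, 0, 0, 0, 0.6],
  [114, -29, 0, 0, 0, 0, 0.6],
  [114, -29, 0, 0, 0, 0, 0.6],
  [114, -29, 0, 0, 0, 0, 0.6],
])

```text
t: 22.75
ee_pos: [0.468, 0.0572, 0.1176]
ee_rot: [2.012, 2.412, 0.0]
ft_force: [0.8, -0.2, -0.6]
width: 0.0512
grasp_force: 0.0
```

```bash
python3 look.py w11 .467 .058 .014 100.6
python3 - <<'E'
from h import *
import pickle
c=pickle.load(open('w11.pkl','rb'))
g=cv2.cvtColor(c['image'],cv2.COLOR_RGB2GRAY)[100:245,200:380]
for r0 in range(0,145,5): print(''.join('@#+-. '[min(5,int(v)//35)] for v in g[r0,::3]))
E
```

```text
t 22.8 pos [0.468  0.057  0.1175] psi 100.3 q6 -0.27 SHIFT [  1.2  -0.8 103.5] TURN [ 0.001  0.    -0.005] w 0.0512
proj of given point [[285.5, 198.6], [285.1, 222.9]]
............................................................
............................................................
............................................................
............................................................
............................................................
............................................................
............................................................
............................................................
............................................................
............................................................
............................................................
............................................................
............................................................
............................................................
............................................................
............................................................
.........................-#####-............................
........................#########-..........................
.......................###+---+###-.........................
+-+++.-...............+#-.-------++.........................
+++++++++++++++--...-.+---.....+--+.........................
++++++++++++++++++++++--+##---###--.........................
+++++++++++++++++++++##-#########---........................
++++++++++++++++++++++##########+--.+++.....................
+++++++++++++++++++++++###########++++++++.++++.............
++++++++++++++++++++++++#########++++++++..++++++...........
++++++++++++++++++++++++++++++++++++++++++++++++++..........
+++++++++++++++++++++++++++++++++++++++++++++++++-..........
++++++++++++++++++++++++++++++++++++++++++++++++++..........
```

The picture values (no view used) put the bush at u 263–305, v 180–227, as predicted. I'll grip it.

Emit:
move_arm([
  [1, -1, 30, 0, 0, 0, 0.6],
  [1, -1, 65, 0, 0, 0, 0.6],
  [1, -1, 92, 0, 0, 0, 0.6],
  [1, -1, 102, 0, 0, 0, 0.6],
  [1, -1, 103, 0, 0, 0, 0.6],
  [1, -1, 103, 0, 0, 0, 0.2],
  [1, -1, 103, 0, 0, 0, 0.2],
  [1, -1, 103, 0, 0, 0, 0.2],
  [1, -1, 103, 0, 0, 0, 0.2],
  [1, -1, 103, 0, 0, 0, 0.2],
])

```text
t: 23.8
ee_pos: [0.4676, 0.0585, 0.016]
ee_rot: [2.009, 2.411, 0.003]
ft_force: [0.4, -1.3, 6.4]
width: 0.0279
grasp_force: 59.9
```

```bash
python3 -c "
from h import *
go(.5966,-.1821,.13,100.6); print(r.state()['grasp_force'])"
```

```text
t 23.8 pos [0.4676 0.0585 0.016 ] psi 100.4 q6 -0.27 SHIFT [-260.1   83.9 -113.4] TURN [ 0.003  0.001 -0.004] w 0.0279
59.86068952828646
```

Emit:
move_arm([
  [0, 0, -10, 0, 0, 0, 0.2],
  [0, 0, -40, 0, 0, 0, 0.2],
  [-15, 5, -75, 0, 0, 0, 0.2],
  [-50, 16, -85, 0, 0, 0, 0.2],
  [-95, 31, -85, 0, 0, 0, 0.2],
  [-140, 45, -85, 0, 0, 0, 0.2],
  [-185, 60, -85, 0, 0, 0, 0.2],
  [-225, 73, -80, 0, 0, 0, 0.2],
  [-250, 81, -70, 0, 0, 0, 0.2],
  [-260, 84, -50, 0, 0, 0, 0.2],
])

```text
t: 24.8
ee_pos: [0.5974, -0.1849, 0.0658]
ee_rot: [2.012, 2.408, 0.002]
ft_force: [1.5, 1.0, -2.0]
width: 0.0281
grasp_force: 59.6
```

Emit:
move_arm([
  [0, 0, 0, 0, 0, 0, 0.2],
  [0, 0, 0, 0, 0, 0, 0.2],
])

```text
t: 25.0
ee_pos: [0.5941, -0.181, 0.0633]
ee_rot: [-2.01, -2.41, 0.001]
ft_force: [-1.3, 1.0, -0.7]
width: 0.0281
grasp_force: 59.6
```

```bash
python3 look.py w12 .5966 -.1821 .020 100.6;python3 -c "
from h import *
print(r.state()['grasp_force'])"
```

```text
t 25.05 pos [ 0.5948 -0.1809  0.0643] psi 100.4 q6 -0.64 SHIFT [-1.5  1.6 44.3] TURN [-0.001 -0.001 -0.004] w 0.0286
proj of given point [[290.0, 223.9], [290.6, 264.1]]
59.58928093314171
```

View pics/w12.png

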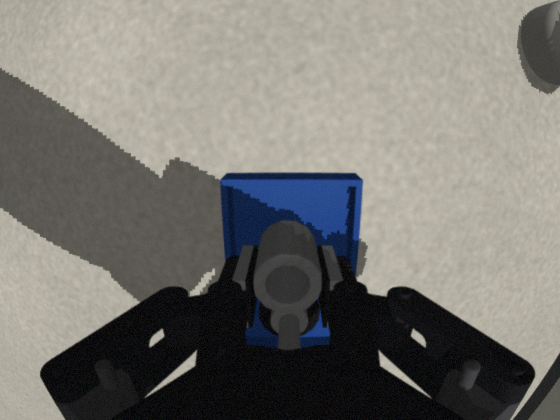

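Wrist view: small bush upright at u 287 over the free bay (sides u 225–360, end wall v 180), with the foot standing behind it at (290,320). I'll lower it.

Emit:
move_arm([
  [0, 2, 15, 0, 0, 0, 0.2],
  [0, 2, 30, 0, 0, 0, 0.2],
  [0, 2, 39, 0, 0, 0, 0.2],
  [0, 2, 42, 0, 0, 0, 0.2],
  [0, 2, 44, 0, 0, 0, 0.2],
  [0, 2, 45, 0, 0, 0, 0.2],
])

```text
t: 25.65
ee_pos: [0.5976, -0.1815, 0.02]
ee_rot: [-2.011, -2.413, -0.0]
ft_force: [-3.0, 1.9, 5.5]
width: 0.0285
grasp_force: 60.2
```

Contact. Release and back away.

Emit:
move_arm([
  [0, 0, 0, 0, 0, 0, 0.45],
  [0, 0, 0, 0, 0, 0, 0.45],
  [0, 0, 0, 0, 0, 0, 0.45],
  [0, 0, -20, 0, 0, 0, 0.45],
  [0, 0, -60, 0, 0, 0, 0.45],
  [0, -20, -105, 0, 0, 0, 0.45],
  [0, -65, -130, 0, 0, 0, 0.45],
  [0, -110, -150, 0, 0, 0, 0.45],
  [0, -120, -160, 0, 0, 0, 0.45],
  [0, -120, -160, 0, 0, 0, 0.45],
])

```text
t: 26.65
ee_pos: [0.4792, -0.2041, 0.1818]
ee_rot: [2.01, 2.407, 0.001]
ft_force: [0.6, -0.3, 0.2]
width: 0.0383
grasp_force: 0.0
```

Run:
```python
from h import *
t=cam('top','topf');s=cam('side','sidef')
a=cv2.resize(t['image'][150:300,125:385],None,fx=2.3,fy=2.3,interpolation=cv2.INTER_CUBIC)
b=cv2.resize(s['image'][130:310,170:350],None,fx=1.39*1.0,fy=1.39,interpolation=cv2.INTER_CUBIC)
o=np.zeros((a.shape[0]+b.shape[0],800,3),np.uint8);o[:a.shape[0],:a.shape[1]]=a;o[a.shape[0]:,:b.shape[1]]=b
print(o.shape);cv2.imwrite('pics/fin.png',o[:,:,::-1]); print(r.state()['t'],r.state()['ee_pos'])
```

```text
(595, 800, 3)
26.75 [ 0.4797898  -0.2033597   0.17966472]
```

View pics/fin.png

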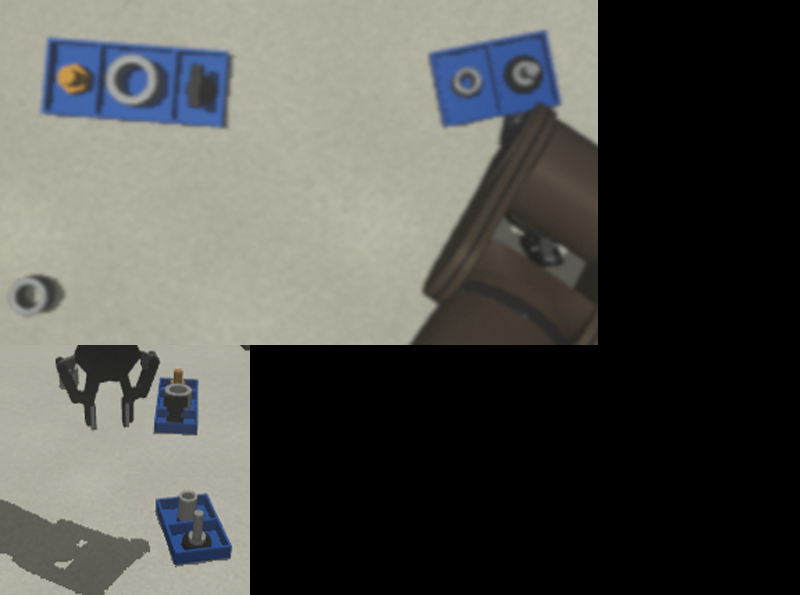

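The final views show the coupling, large bush and nozzle standing in the long tray, at crop (73,78), (133,80) and (203,88). The small bush and foot stand in the short tray at (467,81) and (524,72). The medium bush is still in its place, and the arm is clear.

```bash
python3 -c "
from h import *
print(r.sign_off())"
```

```text
the job is handed in; nothing more can be done
None
```

I handed in both kits at about 27 s. In the last pictures all five parts stood upright in their bays and the middle-sized bush had not moved. The jar and wrench were outside those crops, but the arm never went near them; the hand-in returned no verdict.

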